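# Shut the parts drawer and tip the caps into the tote's orange corner

### The arm

A 7-joint arm with a two-finger parallel gripper is mounted at the origin on the work surface. World frame = base frame: x ahead of the robot, y to its left, z up, the work surface at z = 0. Lengths are in m, angles in degrees, forces in N, time in s.
With the tool pointing down it reaches from about 0.4 to 0.9 m from the base axis. Payload 5.5 kg.
Tool frame: the origin (TCP) lies on the centre line of the jaws, within the pads' length; the fingertips stand 8 mm ahead of it and the grasp point (between the pads) lies 11 mm behind it; z points along the fingers, y is the line along which they close (so a half turn about z gives the same grasp; the last joint's range is limited). The gripper opens to 85 mm and grips with 20 to 120 N. Pads are 22 mm wide; open, the fingers measure 114 mm over their backs; the gripper's body (76 mm by 85 mm) begins 54 mm behind the grasp point. The pads swing forward as they close: fully open they stand 13 mm farther back than shut.
Start: joints at [-52.128, 28.699, -24.465, 88.831, 12.651, 65.22, -12.049], TCP at [0.252, 0.599, 0.239] pointing down, gripper open.
Joint ranges: [-164.97, 164.97], [-17.58, 116.51], [-87.97, 89.64], [11.32, 138.91], [-80.73, 260.73], [10.89, 115.49], [-147.41, 147.41]. Speed limits (degrees/s): [147.25, 147.25, 180, 180, 180, 180, 180].

### API

Orientations are given as a 3x3 rotation matrix whose columns are the frame's x, y, z axes.
In Python, from cell import get_obs, viewer, order gives the robot as it stands. The module is installed in compiled form; this text tells all that it offers.
- The arm moves only by the tool arm_command, never from a script. Its argument "commands" is a list of rows, each a list of 7 numbers: the shift along the world's x, y, z each as a share of 0.25 m, from -1 to 1, then the turn, a rotation vector about the world's x, y, z each as a share of 45 degrees, from -1 to 1, then the finger opening in mm, from 0 to 85.4. In form: [[x, y, z, wx, wy, wz, hand], ...]. A call has exactly 8 rows; each row is the pose to reach, as a shift and turn from the pose commanded when the call began; what a row does not reach only later rows make up. A row lasts 1/12 s, in which the tool goes at most 41.7 mm and 7.16 degrees, less where a joint would pass 70% of its speed; a pose out of reach is approached as far as the arm can. A call with a number of a shift or a turn outside -1 to 1 is refused whole. A call with a gripper value outside its range is refused whole. The fingers move at their own pace and stop on an object; "newtons" is the grip in N (left out, the last holds). Time passes only in rows, so rows that repeat a pose let the fingers close, or fill a call up. It gives the time, the measured TCP pose, the force, the opening and the grip force at its end, in the units of the state.
- get_obs(): the state, without advancing time (a new reading comes with each control period).
- viewer.read_camera(name): name is "scene" or "top" or "wrist"; returns (picture, depth): 480x640x3 uint8, red, green, blue; 480x640 float32, m along the optical axis (not along the pixel's ray), 0 where there is no reading.
- viewer.camera_info(name): a dict with "fx", "fy", "cx", "cy" (pixels), "position" and "rotation" of the camera in the world. Camera axes: x right, y down, z forward; pixel columns grow to the right and rows downward; lengths in m; the calibration is good to about 2 mm. A picture is of the moment at which its call begins: read the wrist's pose just before it. camera_info takes no time and is no camera call; for the wrist camera it gives the pose at the moment of the call.
- order.sign_off(): hands the job in; it is judged then, once.
The state is a dict: "clock": time; "joint_pos": joint angles; "qvel": joint speeds; "joint_efforts": joint torques, N m; "eef_pos": TCP position; "tcp_rot": TCP orientation; "wrist_force": force on the tool from outside, world axes, zero at the start; "wrist_torque": the same for the moment, N m; "finger_gap": finger opening in m; "finger_force": force on a finger pad.
Only numpy, scipy, OpenCV 4.12 (cv2) and the standard library are available. Lean on these libraries where they do the work, as an engineer would, in place of code of your own. Each camera call takes 0.05 s, during which the arm holds its last target. There are 200 camera calls.

### The job

The open top drawer of the small cabinet is in the way beside the blue tote: push it fully home until it seats against its stop. Then pick the tote up by its wooden handle and tip it so that all three copper caps slide together into its orange corner, ready to be counted, and finish while still holding the tote steady in the air, clearly tilted and well clear of the bench and everything else. Spill nothing and leave the other things on the bench where they are.

Things in the scene. Friction and masses are not known exactly. Their poses are not given: they have to be found in the camera images.
- cab_drawer0 (a joint): top drawer of the small cabinet: how far it stands open, m; 0 = fully home against its stop, grows as it slides out towards the cabinet's front (at most 0.133). It slides with about 2.5 N of friction and stays where it is left, so a bounce or a short push leaves it ajar. It starts 55 to 120 mm open
- cab_drawer0_handle (a point): middle of the top drawer's brass bar handle, on the bar's axis: the bar is horizontal, 90 mm long, parallel to the cabinet's y axis, 11 mm thick, its axis 35 mm in front of the drawer front, 38 mm below the cabinet's top. It moves with the drawer
- cab: dark wood cabinet with two drawers one above the other, fixed to the bench, 200 deep x 180 wide x 170 mm high; stands left or right of the tote. Origin: centre of its underside; -x axis points out of its front (the way the drawers open), so a drawer is shut by pushing along +x; z up. The lower drawer is shut and has the same handle
- tote: blue plastic tote (open tray), 200 (its x) x 150 (its y) x 55 mm high, walls and floor 4 mm, slick inside, 0.42 kg, loose, level on the bench between the cabinet and a wooden block; one corner is orange (rim and floor). Origin: centre of its underside, z up
- tote_handle (a point): centre of the tote's wooden carrying bar, 122 mm above the underside, above the middle of the tray: bar along the tote's y, 18 mm wide (tote's x), 16 mm high, 150 mm long, rigid on two steel uprights at its ends; about 60 mm of free space below it
- tote_corner (a point): inside of the tote's orange corner at the floor, at (-96, -71, 4) mm in the tote's frame
- cap0: loose copper end cap in the tote: disc 28 mm diameter, 12 mm high, with a brass stub 12 mm diameter and 8 mm high on top, 45 g; origin: centre of its underside. It slides on the tote's floor once the slope exceeds 10 to 15 degrees, and along a wall towards the corner with the tote tilted about 30 degrees straight towards that corner
- cap1: loose copper end cap in the tote: disc 28 mm diameter, 12 mm high, with a brass stub 12 mm diameter and 8 mm high on top, 45 g; origin: centre of its underside. It slides on the tote's floor once the slope exceeds 10 to 15 degrees
- cap2: loose copper end cap in the tote: disc 28 mm diameter, 12 mm high, with a brass stub 12 mm diameter and 8 mm high on top, 45 g; origin: centre of its underside. It slides on the tote's floor once the slope exceeds 10 to 15 degrees
- former: fixed wooden block 170 x 170 x 60 mm with a copper chimney on top (165 mm high in all), on the other side of the tote from the cabinet; origin: centre of its underside
- ferrule0: loose copper tube, upright, 36 mm diameter, 75 mm high; origin at the centre of its foot
- ferrule1: loose copper tube, upright, 36 mm diameter, 75 mm high; origin at the centre of its foot
- bottle: white bottle, 56 mm diameter, 160 mm high, loose; origin at the centre of its foot
- hammer: hammer lying on the bench, loose
- driver: screwdriver lying on the bench, loose
- cup: steel cup, 70 mm diameter, 70 mm high, loose; origin at the centre of its foot

How it is judged:
By the outcome, as a careful person would: the job done as asked, in the order asked, and still so for the second after the job is handed in, while the arm keeps its last pose, push and grip.
It also fails if it takes over 56 s, if anything falls off the work surface, if the arm or the gripper's body presses on something with over 40 N, if the wrist force passes 120 N, or if a joint passes its speed limit or range.

## Working session

There is one attempt and no reset: what is moved stays moved. The work goes in short steps, Python scripts to look and compute and a tool call to move; the robot and the scene stay as the last step left them, time stands still between calls to the robot, and variables do not carry over. Pictures are saved under pics/ and viewed, at most 10 in all, crops included, and the job is handed in when it is done.

Besides the shell and the picture viewer there is one more tool, called after "Emit:" by a JSON object that holds its "fn" and its "kwargs". arm_command: Moves the arm, as the interface text tells. Shift numbers are shares of 0.25 m and turn numbers shares of 45 degrees, none past 1 either way. Its arguments: {"type":"object","properties":{"commands":{"type":"array","items":{"type":"array","items":{"type":"number"}}},"newtons":{"type":"number"}},"required":["commands"]}

```bash
mkdir -p pics; cat > h.py <<'E'
import numpy as np, cv2
from cell import get_obs, viewer, order
def cam(n):
    i=viewer.camera_info(n); p,d=viewer.read_camera(n); return p,d,i
def pts(d,i):
    v,u=np.mgrid[:480,:640]
    c=np.stack([(u-i['cx'])/i['fx']*d,(v-i['cy'])/i['fy']*d,d],-1)
    return c@np.array(i['rotation']).T+np.array(i['position'])
def save(n,p): cv2.imwrite('pics/'+n,cv2.cvtColor(p,cv2.COLOR_RGB2BGR))
E
python3 - <<'E'
from h import *
for n in('top','scene'):
    p,d,i=cam(n); save(n+'0.png',p); np.savez(n+'0.npz',p=p,d=d,P=pts(d,i)); print(n,i['position'],np.round(i['rotation'],2).tolist(),i['fx'])
o=get_obs(); print(o['clock'],o['eef_pos'],np.round(o['tcp_rot'],3).tolist())
E
```

```text
top [ 0.3471364  -0.01973375  1.20527742] [[0.17, -0.96, 0.21], [-0.99, -0.17, 0.03], [0.0, -0.21, -0.98]] 487.7630074326553
scene [1.35884416 0.22587422 1.20334426] [[-0.28, 0.78, -0.56], [0.96, 0.22, -0.16], [-0.0, -0.58, -0.81]] 597.0779923495398
0.1 [0.25157765 0.59869162 0.23837945] [[-0.922, 0.387, -0.001], [0.387, 0.922, -0.002], [0.0, -0.002, -1.0]]
```

View pics/top0.png

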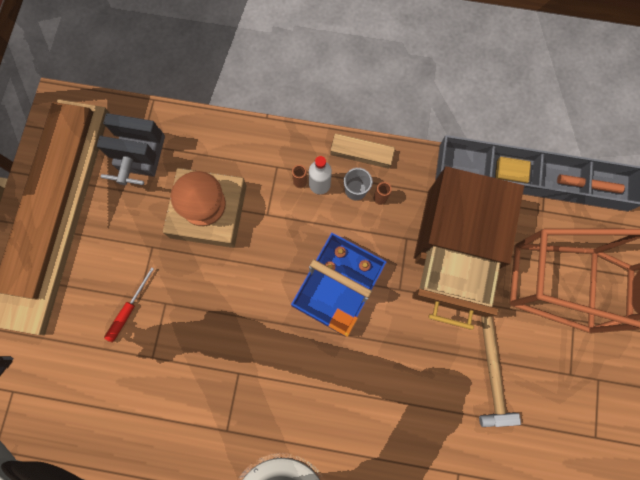

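View pics/scene0.png

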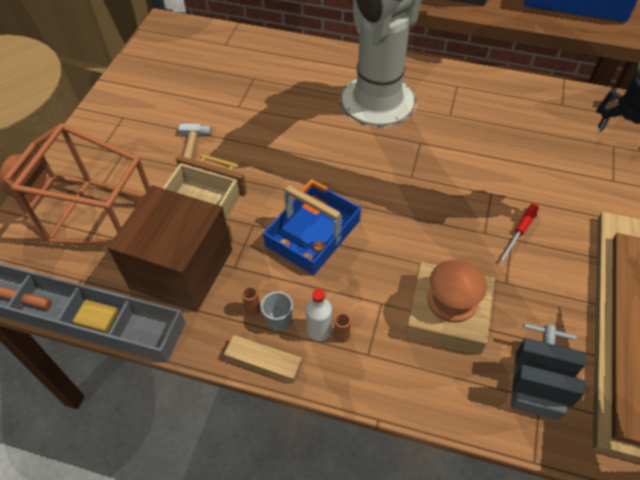

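The top view shows the cabinet top at about (478,215), its open drawer with the brass handle at (453,318), the hammer just below right at (495,370), and the tote at (340,283) with the bar from (312,264) to (367,296) and the orange corner at (343,320). The scene view agrees.

```bash
python3 - <<'E'
from h import *
z=np.load('top0.npz'); P=z['P'];p=z['p']; d=z['d']
hsv=cv2.cvtColor(p,cv2.COLOR_RGB2HSV); v,u=np.mgrid[:480,:640]
def rect(m,n,lab):
    q=P[m&(d>0)]; c=cv2.minAreaRect(q[:,:2].astype(np.float32)*1000)
    print(lab,len(q),'z',np.round(np.percentile(q[:,2],[5,50,95]),3),'mean',np.round(np.median(q,0),3),'rect',np.round(c[0],1),np.round(c[1],1),round(c[2],1))
box=lambda a,b,c,e:(u>a)&(u<b)&(v>c)&(v<e)
rect(box(410,530,160,300)&(abs(P[...,2]-.17)<.006),1,'cabtop')
rect(box(425,480,298,330)&(P[...,2]>.118)&(P[...,2]<.15)&(hsv[...,1]>120),1,'handle')
rect(box(425,480,310,330)&(P[...,2]>.1),1,'handle2')
rect(box(300,380,250,305)&(abs(P[...,2]-.13)<.012),1,'bar')
rect(box(285,392,230,335)&(abs(P[...,2]-.055)<.006),1,'rim')
rect(box(328,358,305,335)&(hsv[...,0]<16)&(hsv[...,1]>200),1,'orange')
for lab,b in dict(bottle=(308,332,155,195),cup=(343,373,168,202),f0=(290,307,164,190),f1=(374,392,178,206),former=(160,245,165,245)).items():
    rect(box(*b)&(P[...,2]>.04),1,lab)
rect(box(470,530,315,430)&(P[...,2]>.008),1,'hammer')
E
```

```text
cabtop 6631 z [0.167 0.17  0.173] mean [ 0.703 -0.318  0.17 ] rect [ 706.5 -318.9] [182.1 187.4] 85.5
handle 462 z [0.123 0.136 0.145] mean [ 0.472 -0.299  0.136] rect [ 488.5 -299.1] [118.6  57.6] 85.9
handle2 332 z [0.122 0.136 0.14 ] mean [ 0.467 -0.312  0.136] rect [ 479.6 -308.6] [118.   41.1] 85.9
bar 561 z [0.124 0.129 0.133] mean [ 0.519 -0.047  0.129] rect [519.7 -45.8] [148.8  19.3] 70.7
rim 544 z [0.051 0.056 0.06 ] mean [ 0.499 -0.054  0.056] rect [518.7 -46.5] [151.7 202.9] 71.0
orange 335 z [0.002 0.006 0.062] mean [ 0.433 -0.072  0.006] rect [430.4 -70.9] [46.6 46.7] 72.4
bottle 600 z [0.05  0.108 0.161] mean [0.76  0.042 0.108] rect [768.9  42.4] [50.9 53.6] 9.7
cup 328 z [0.043 0.063 0.072] mean [ 0.786 -0.052  0.063] rect [772.6 -51. ] [67.8 66.9] 10.0
f0 173 z [0.043 0.065 0.076] mean [0.768 0.095 0.065] rect [771.2  95.7] [35.1 32.6] 4.6
f1 176 z [0.044 0.064 0.077] mean [ 0.761 -0.116  0.064] rect [ 763. -116.] [34.9 35.2] 12.5
former 4748 z [0.055 0.064 0.161] mean [0.632 0.293 0.064] rect [651.9 312.3] [172.3 170.6] 1.6
hammer 1604 z [0.015 0.024 0.029] mean [ 0.35  -0.443  0.024] rect [ 385.1 -442.3] [260.8 130.3] 21.8
```

Emit:
{"fn": "arm_command", "kwargs": {"commands": [[0.88, -0.96, 0.04, 0, 0, 0.41, 0], [0.88, -0.96, 0.04, 0, 0, 0.41, 0], [0.88, -0.96, 0.04, 0, 0, 0.41, 0], [0.88, -0.96, 0.04, 0, 0, 0.41, 0], [0.88, -0.96, 0.04, 0, 0, 0.41, 0], [0.88, -0.96, 0.04, 0, 0, 0.41, 0], [0.88, -0.96, 0.04, 0, 0, 0.41, 0], [0.88, -0.96, 0.04, 0, 0, 0.41, 0]]}}

```text
clock: 0.77
eef_pos: [0.4739, 0.3558, 0.249]
tcp_rot: [[-0.997, 0.078, 0.0], [0.078, 0.997, -0.001], [-0.0, -0.001, -1.0]]
wrist_force: [0.3, -0.1, 0.1]
finger_gap: 0.0001
finger_force: 0.0
```

Emit:
{"fn": "arm_command", "kwargs": {"commands": [[0, -1, 0, 0, 0, 0, 0], [0, -1, 0, 0, 0, 0, 0], [0, -1, 0, 0, 0, 0, 0], [0, -1, 0, 0, 0, 0, 0], [0, -1, 0, 0, 0, 0, 0], [0, -1, 0, 0, 0, 0, 0], [0, -1, 0, 0, 0, 0, 0], [0, -1, 0, 0, 0, 0, 0]]}}

```text
clock: 1.43
eef_pos: [0.4717, 0.106, 0.2491]
tcp_rot: [[-0.997, 0.082, -0.0], [0.082, 0.997, -0.001], [0.0, -0.001, -1.0]]
wrist_force: [-0.6, 0.8, -0.2]
finger_gap: -0.0001
finger_force: 0.0
```

Emit:
{"fn": "arm_command", "kwargs": {"commands": [[0, -1, 0, 0, 0, 0, 0], [0, -1, 0, 0, 0, 0, 0], [0, -1, 0, 0, 0, 0, 0], [0, -1, 0, 0, 0, 0, 0], [0, -1, 0, 0, 0, 0, 0], [0, -1, 0, 0, 0, 0, 0], [0, -1, 0, 0, 0, 0, 0], [0, -1, 0, 0, 0, 0, 0]]}}

```text
clock: 2.1
eef_pos: [0.472, -0.142, 0.249]
tcp_rot: [[-0.997, 0.079, -0.0], [0.079, 0.997, 0.0], [0.0, 0.0, -1.0]]
wrist_force: [0.9, 0.2, 0.4]
finger_gap: 0.0002
finger_force: 0.0
```

Emit:
{"fn": "arm_command", "kwargs": {"commands": [[-0.23, -0.62, 0, 0, 0, 0, 0], [-0.23, -0.62, 0, 0, 0, 0, 0], [-0.23, -0.62, 0, 0, 0, 0, 0], [-0.23, -0.62, 0, 0, 0, 0, 0], [-0.23, -0.62, 0, 0, 0, 0, 0], [-0.23, -0.62, -0.15, 0, 0, 0, 0], [-0.23, -0.62, -0.3, 0, 0, 0, 0], [-0.23, -0.62, -0.4, 0, 0, 0, 0]]}}

```text
clock: 2.77
eef_pos: [0.415, -0.2923, 0.1468]
tcp_rot: [[-0.997, 0.072, -0.001], [0.072, 0.997, 0.002], [0.001, 0.002, -1.0]]
wrist_force: [-0.5, 0.9, 0.1]
finger_gap: -0.0003
finger_force: 0.0
```

```bash
python3 - <<'E'
from h import *
p,d,i=cam('wrist'); save('w1.png',p); P=pts(d,i)
m=(abs(P[...,2]-.135)<.006)&(P[...,0]<.474)&(P[...,0]>.44)&(abs(P[...,1]+.3)<.08)
q=P[m]; print(len(q), cv2.minAreaRect(q[:,:2].astype(np.float32)*1000) if len(q) else 0, get_obs()['eef_pos'])
E
```

```text
208 ((466.8612060546875, -320.5460205078125), (55.012451171875, 8.572327613830566), 89.69329071044922) [ 0.41237117 -0.29041247  0.142611  ]
```

View pics/w1.png

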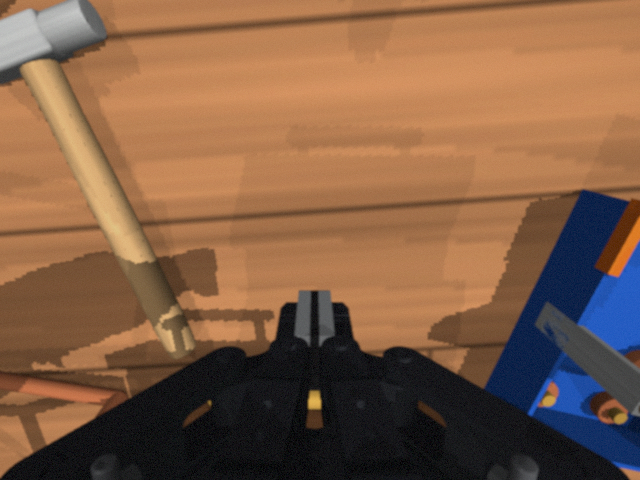

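The wrist view shows the closed fingers at (315,320) above bare bench. The hammer is at the left and the tote at the right, both clear, and the bar is hidden behind the fingers.

Emit:
{"fn": "arm_command", "kwargs": {"commands": [[0, -0.04, -0.09, 0, 0, 0, 0], [0.06, -0.04, -0.09, 0, 0, 0, 0], [0.11, -0.045, -0.09, 0, 0, 0, 0], [0.14, -0.05, -0.09, 0, 0, 0, 0], [0.17, -0.05, -0.09, 0, 0, 0, 0], [0.2, -0.055, -0.09, 0, 0, 0, 0], [0.23, -0.055, -0.09, 0, 0, 0, 0], [0.26, -0.06, -0.09, 0, 0, 0, 0]]}}

```text
clock: 3.48
eef_pos: [0.4796, -0.3096, 0.1268]
tcp_rot: [[-0.997, 0.075, -0.001], [0.075, 0.997, 0.001], [0.001, 0.001, -1.0]]
wrist_force: [-3.4, 3.1, 0.2]
finger_gap: 0.0003
finger_force: 1.4
```

Emit:
{"fn": "arm_command", "kwargs": {"commands": [[0.03, -0.002, 0, 0, 0, 0, 0], [0.06, -0.004, 0, 0, 0, 0, 0], [0.09, -0.007, 0, 0, 0, 0, 0], [0.12, -0.009, 0, 0, 0, 0, 0], [0.15, -0.011, 0, 0, 0, 0, 0], [0.17, -0.013, 0, 0, 0, 0, 0], [0.19, -0.014, 0, 0, 0, 0, 0], [0.2, -0.015, 0, 0, 0, 0, 0]]}}

```text
clock: 4.15
eef_pos: [0.5301, -0.3147, 0.1268]
tcp_rot: [[-0.997, 0.076, 0.0], [0.076, 0.997, -0.0], [-0.0, -0.0, -1.0]]
wrist_force: [-2.5, 1.6, 0.3]
finger_gap: 0.0002
finger_force: 1.3
```

Emit:
{"fn": "arm_command", "kwargs": {"commands": [[0.01, -0.001, 0, 0, 0, 0, 0], [0.02, -0.002, 0, 0, 0, 0, 0], [0.03, -0.003, 0, 0, 0, 0, 0], [0.04, -0.003, 0, 0, 0, 0, 0], [0.05, -0.004, 0, 0, 0, 0, 0], [0.06, -0.005, 0, 0, 0, 0, 0], [0.07, -0.006, 0, 0, 0, 0, 0], [0.08, -0.006, 0, 0, 0, 0, 0]]}}

```text
clock: 4.82
eef_pos: [0.5491, -0.3162, 0.1268]
tcp_rot: [[-0.997, 0.076, -0.001], [0.076, 0.997, -0.0], [0.001, -0.0, -1.0]]
wrist_force: [-11.5, 2.2, 3.7]
finger_gap: 0.0002
finger_force: 5.5
```

Emit:
{"fn": "arm_command", "kwargs": {"commands": [[0.003, 0, 0, 0, 0, 0, 0], [0.006, 0, 0, 0, 0, 0, 0], [0.009, -0.001, 0, 0, 0, 0, 0], [0.009, -0.001, 0, 0, 0, 0, 0], [0.009, -0.001, 0, 0, 0, 0, 0], [0.009, -0.001, 0, 0, 0, 0, 0], [0.009, -0.001, 0, 0, 0, 0, 0], [0.009, -0.001, 0, 0, 0, 0, 0]]}}

```text
clock: 5.48
eef_pos: [0.549, -0.3162, 0.1267]
tcp_rot: [[-0.997, 0.077, -0.005], [0.077, 0.997, 0.001], [0.005, 0.001, -1.0]]
wrist_force: [-9.4, 3.6, 5.1]
finger_gap: -0.0002
finger_force: 4.8
```

Emit:
{"fn": "arm_command", "kwargs": {"commands": [[-0.03, 0.002, 0, 0, 0, 0, 0], [-0.12, 0.01, 0, 0, 0, 0, 0], [-0.24, 0.02, 0, 0, 0, 0, 0], [-0.4, 0.03, 0.1, 0, 0, 0, 0], [-0.5, 0.03, 0.2, 0, 0, 0, 0], [-0.6, 0.03, 0.3, 0, 0, 0, 0], [-0.65, 0.03, 0.4, 0, 0, 0, 0], [-0.65, 0.03, 0.5, 0, 0, 0, 0]]}}

```text
clock: 6.15
eef_pos: [0.3863, -0.3102, 0.2537]
tcp_rot: [[-0.997, 0.079, 0.001], [0.079, 0.997, -0.002], [-0.001, -0.002, -1.0]]
wrist_force: [0.9, -0.1, -0.5]
finger_gap: -0.0003
finger_force: 0.0
```

```bash
python3 - <<'E'
from h import *
out=[]
for n in('top','scene'):
    p,d,i=cam(n); np.savez(n+'1.npz',p=p,d=d,P=pts(d,i)); P=pts(d,i); out.append(p)
    m=(P[...,0]>.5)&(P[...,0]<.85)&(P[...,1]<-.2)&(P[...,1]>-.43)
    if n=='top': ptop=P
    c=np.deg2rad(-4.4); ax=np.array([np.cos(c),np.sin(c)])
    s=P[...,:2]@ax; z=P[...,2]; l=P[...,:2]@np.array([-ax[1],ax[0]])
    L=l[m&(abs(z-.17)<.004)]; S=s[m&(abs(z-.17)<.004)]
    print(n,'top s',np.percentile(S,[0.5,1,99,99.5]),'l',np.percentile(L,[1,50,99]))
    mid=np.median(L)
    k=m&(abs(l-mid)<.035)
    for a in np.arange(.54,.70,.006):
        w=k&(abs(s-a)<.003)
        if w.sum()>3: print(round(a,3),w.sum(),np.round(np.percentile(z[w],[5,50,95]),3))
A=cv2.resize(out[0][140:340,400:560],(400,500),interpolation=cv2.INTER_CUBIC);B=cv2.resize(out[1][110:310,100:260],(400,500),interpolation=cv2.INTER_CUBIC)
save('d1.png',np.hstack([A,B]))
print(get_obs()['eef_pos'])
E
```

```text
top top s [0.63620634 0.63688506 0.81948373 0.82042295] l [-0.35180729 -0.26383144 -0.17466243]
0.54 67 [-0.004 -0.     0.004]
0.546 70 [-0.004  0.001  0.004]
0.552 67 [-0.004  0.     0.005]
0.558 68 [-0.003  0.     0.004]
0.564 68 [-0.004  0.     0.004]
0.57 68 [-0.003  0.     0.003]
0.576 65 [-0.004 -0.     0.003]
0.582 218 [-0.002  0.064  0.139]
0.588 206 [-0.002  0.064  0.139]
0.594 32 [-0.004  0.03   0.136]
0.606 46 [-0.002  0.001  0.005]
0.612 16 [-0.002  0.059  0.136]
0.618 153 [0.021 0.08  0.149]
0.624 363 [0.002 0.115 0.159]
0.63 89 [0.154 0.157 0.16 ]
0.636 133 [0.155 0.163 0.173]
0.642 89 [0.166 0.17  0.173]
0.648 89 [0.168 0.17  0.173]
0.654 82 [0.166 0.17  0.173]
0.66 89 [0.167 0.17  0.173]
0.666 85 [0.167 0.17  0.173]
0.672 84 [0.168 0.17  0.174]
0.678 87 [0.168 0.17  0.173]
0.684 83 [0.166 0.17  0.173]
0.69 85 [0.167 0.17  0.173]
0.696 88 [0.167 0.17  0.173]
scene top s [0.63968904 0.64098269 0.82419009 0.82487256] l [-0.35088171 -0.25962499 -0.17295273]
0.54 8 [-0.002 -0.     0.003]
0.582 4 [0.131 0.133 0.134]
0.588 48 [0.132 0.136 0.139]
0.594 71 [0.129 0.135 0.14 ]
0.6 4 [0.131 0.135 0.137]
0.624 22 [0.154 0.156 0.158]
0.63 34 [0.155 0.158 0.16 ]
0.636 9 [0.163 0.167 0.168]
0.642 56 [0.166 0.169 0.172]
0.648 59 [0.166 0.17  0.173]
0.654 68 [0.166 0.17  0.173]
0.66 67 [0.166 0.17  0.174]
0.666 61 [0.166 0.17  0.172]
0.672 70 [0.167 0.17  0.173]
0.678 65 [0.167 0.169 0.173]
0.684 69 [0.166 0.17  0.173]
0.69 63 [0.166 0.17  0.173]
0.696 70 [0.166 0.169 0.172]
[ 0.39163956 -0.3117139   0.25728482]
```

View pics/d1.png

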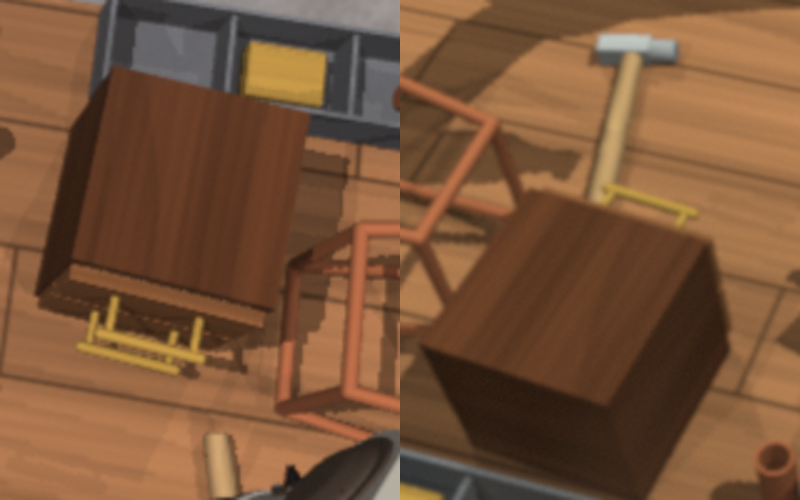

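The drawer is seated: its front stands just under the cabinet top, and both bars lie at the same depth. I'll compare the two bars in numbers and work out the tote goal.

```bash
python3 - <<'E'
from h import *
z=np.load('top1.npz');P=z['P'];p=z['p']
c=np.deg2rad(-4.4); ax=np.array([np.cos(c),np.sin(c)]);s=P[...,:2]@ax; l=P[...,:2]@np.array([-ax[1],ax[0]])
for a,b in((.12,.142),(.045,.07)):
    m=(s>.575)&(s<.6)&(abs(l+.264)<.04)&(P[...,2]>a)&(P[...,2]<b)
    print(m.sum(),s[m].mean(),np.percentile(s[m],[5,50,95]),np.median(P[m][:,2]))
m=(abs(P[...,2]-.13)<.006)&(abs(P[...,0]-.52)<.09)&(abs(P[...,1]+.046)<.09)
print('bar',cv2.minAreaRect(P[m][:,:2].astype(np.float32)*1000))
z=np.load('scene1.npz');P=z['P']
m=(abs(P[...,2]-.13)<.006)&(abs(P[...,0]-.52)<.09)&(abs(P[...,1]+.046)<.09)
print('bar scene',cv2.minAreaRect(P[m][:,:2].astype(np.float32)*1000))
E
```

```text
202 0.5865272985611244 [0.58118858 0.58583864 0.59571938] 0.13628162890276996
175 0.5859877258631454 [0.58108775 0.58534084 0.59254699] 0.06338880969871363
bar ((519.5621948242188, -45.88086700439453), (148.59310913085938, 18.65716552734375), 70.77825927734375)
bar scene ((524.0498046875, -44.490257263183594), (147.89752197265625, 21.23484992980957), 70.97184753417969)
```

Emit:
{"fn": "arm_command", "kwargs": {"commands": [[0.1, 0.2, 0, 0, 0, 0.15, 60], [0.2, 0.4, 0, 0, 0, 0.3, 60], [0.3, 0.6, 0, 0, 0, 0.45, 60], [0.4, 0.75, 0, 0, 0, 0.6, 60], [0.5, 0.9, 0, 0, 0, 0.75, 60], [0.5, 0.96, 0, 0, 0, 0.84, 60], [0.5, 0.96, 0, 0, 0, 0.84, 60], [0.5, 0.96, 0, 0, 0, 0.84, 60]]}}

```text
clock: 6.92
eef_pos: [0.5172, -0.0619, 0.2521]
tcp_rot: [[-0.829, -0.559, 0.004], [-0.559, 0.829, 0.003], [-0.005, 0.0, -1.0]]
wrist_force: [-0.8, -0.2, -0.4]
finger_gap: 0.0599
finger_force: 0.0
```

Emit:
{"fn": "arm_command", "kwargs": {"commands": [[0, 0.1, 0, 0, 0, 0.15, 60], [0, 0.1, 0, 0, 0, 0.3, 60], [0, 0.1, 0, 0, 0, 0.45, 60], [0, 0.1, 0, 0, 0, 0.6, 60], [0, 0.1, 0, 0, 0, 0.75, 60], [0, 0.1, 0, 0, 0, 0.84, 60], [0, 0.1, 0, 0, 0, 0.84, 60], [0, 0.1, 0, 0, 0, 0.84, 60]]}}

```text
clock: 7.58
eef_pos: [0.5151, -0.0444, 0.2525]
tcp_rot: [[-0.319, -0.948, 0.004], [-0.948, 0.319, 0.002], [-0.003, -0.003, -1.0]]
wrist_force: [-0.7, 0.1, 0.6]
finger_gap: 0.0599
finger_force: 0.0
```

```bash
python3 - <<'E'
from h import *
o=get_obs(); print(o['eef_pos'],np.round(o['joint_pos'],1),np.degrees(np.arctan2(o['tcp_rot'][1][1],o['tcp_rot'][0][1])),o['finger_gap'])
p,d,i=cam('wrist'); P=pts(d,i); save('w2.png',p)
m=(abs(P[...,2]-.13)<.008)&(abs(P[...,0]-.52)<.1)&(abs(P[...,1]+.046)<.1)
print('bar',m.sum(),cv2.minAreaRect(P[m][:,:2].astype(np.float32)*1000))
E
```

```text
[ 0.51509724 -0.04437533  0.2525428 ] [ 47.6  20.2 -55.1 106.5  18.5  62.7 146.9] 161.36784268720842 0.059918318160597235
bar 4723 ((522.2515258789062, -45.71424102783203), (148.56663513183594, 18.06106948852539), 70.90174102783203)
```

View pics/w2.png

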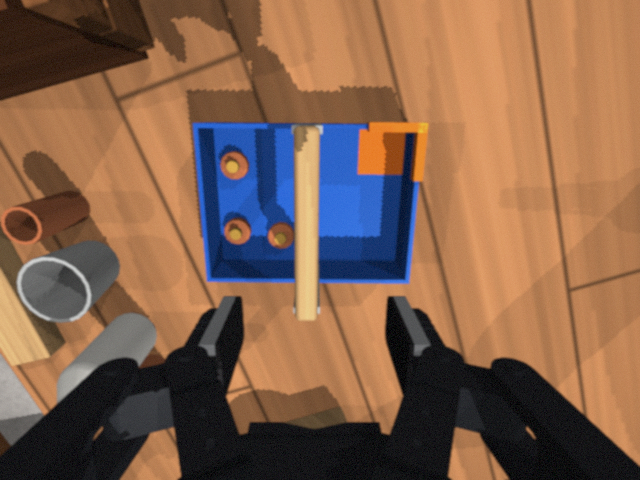

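The bar runs from (307,128) to (307,315) with the jaws square to it, the orange corner is at (400,150) and the caps are at (233,163), (237,231) and (280,236). The last joint is almost at its limit, so I'll turn the tool half a turn back for the same grasp.

Emit:
{"fn": "arm_command", "kwargs": {"commands": [[0.02, 0, 0, 0, 0, -0.15, 60], [0.02, 0, 0, 0, 0, -0.3, 60], [0.02, 0, 0, 0, 0, -0.45, 60], [0.02, 0, 0, 0, 0, -0.6, 60], [0.02, 0, 0, 0, 0, -0.75, 60], [0.02, 0, 0, 0, 0, -0.9, 60], [0.02, 0, 0, 0, 0, -1, 60], [0.02, 0, 0, 0, 0, -1, 60]]}}

```text
clock: 8.3
eef_pos: [0.5195, -0.0444, 0.2518]
tcp_rot: [[-0.899, -0.439, 0.001], [-0.439, 0.899, -0.001], [-0.001, -0.001, -1.0]]
wrist_force: [0.3, -0.5, -0.3]
finger_gap: 0.0604
finger_force: 0.0
```

Emit:
{"fn": "arm_command", "kwargs": {"commands": [[0, 0, 0, 0, 0, -0.15, 60], [0, 0, 0, 0, 0, -0.3, 60], [0, 0, 0, 0, 0, -0.45, 60], [0, 0, 0, 0, 0, -0.6, 60], [0, 0, 0, 0, 0, -0.75, 60], [0, 0, 0, 0, 0, -0.9, 60], [0, 0, 0, 0, 0, -1, 60], [0, 0, 0, 0, 0, -1, 60]]}}

```text
clock: 8.97
eef_pos: [0.5193, -0.0441, 0.2518]
tcp_rot: [[-0.947, 0.322, 0.001], [0.322, 0.947, -0.0], [-0.001, -0.0, -1.0]]
wrist_force: [-1.3, -0.7, -0.2]
finger_gap: 0.0597
finger_force: 0.0
```

Emit:
{"fn": "arm_command", "kwargs": {"commands": [[0, 0, 0, 0, 0, -0.15, 60], [0, 0, 0, 0, 0, -0.3, 60], [0, 0, 0, 0, 0, -0.45, 60], [0, 0, 0, 0, 0, -0.6, 60], [0, 0, 0, 0, 0, -0.75, 60], [0, 0, 0, 0, 0, -0.9, 60], [0, 0, 0, 0, 0, -1, 60], [0, 0, 0, 0, 0, -1, 60]]}}

```text
clock: 9.63
eef_pos: [0.5192, -0.044, 0.2518]
tcp_rot: [[-0.443, 0.896, 0.001], [0.896, 0.443, -0.0], [-0.0, 0.0, -1.0]]
wrist_force: [-0.5, -0.2, 0.4]
finger_gap: 0.06
finger_force: 0.0
```

Emit:
{"fn": "arm_command", "kwargs": {"commands": [[0, 0, 0, 0, 0, -0.15, 60], [0, 0, 0, 0, 0, -0.3, 60], [0, 0, 0, 0, 0, -0.45, 60], [0, 0, 0, 0, 0, -0.6, 60], [0, 0, 0, 0, 0, -0.75, 60], [0, 0, 0, 0, 0, -0.9, 60], [0, 0, 0, 0, 0, -1, 60], [0, 0, 0, 0, 0, -1, 60]]}}

```text
clock: 10.3
eef_pos: [0.5192, -0.0439, 0.2518]
tcp_rot: [[0.319, 0.948, 0.0], [0.948, -0.319, -0.0], [-0.0, 0.0, -1.0]]
wrist_force: [-0.4, 0.7, 0.3]
finger_gap: 0.0599
finger_force: 0.0
```

```bash
python3 - <<'E'
from h import *
o=get_obs(); print(o['clock'],o['eef_pos'],np.round(o['joint_pos'],1),np.degrees(np.arctan2(o['tcp_rot'][1][1],o['tcp_rot'][0][1])),o['tcp_rot'][:,2])
p,d,i=cam('wrist'); P=pts(d,i)
m=(abs(P[...,2]-.13)<.008)&(abs(P[...,0]-.52)<.1)&(abs(P[...,1]+.046)<.1)
print('bar',m.sum(),cv2.minAreaRect(P[m][:,:2].astype(np.float32)*1000))
E
```

```text
10.3 [ 0.51917719 -0.04389767  0.25180417] [ 21.4  14.3 -22.7 106.6   6.3  60.4 -22.4] -18.599185145729496 [ 4.44437969e-04 -2.00262337e-04 -9.99999881e-01]
bar 4755 ((523.0225830078125, -45.18462371826172), (148.841064453125, 18.01628303527832), 70.89262390136719)
```

Emit:
{"fn": "arm_command", "kwargs": {"commands": [[0.012, -0.006, -0.1, 0, 0, -0.011, 60], [0.012, -0.006, -0.2, 0, 0, -0.011, 60], [0.012, -0.006, -0.3, 0, 0, -0.011, 60], [0.012, -0.006, -0.38, 0, 0, -0.011, 60], [0.012, -0.006, -0.46, 0, 0, -0.011, 60], [0.012, -0.006, -0.52, 0, 0, -0.011, 60], [0.012, -0.006, -0.56, 0, 0, -0.011, 60], [0.012, -0.006, -0.56, 0, 0, -0.011, 60]]}}

```text
clock: 11.02
eef_pos: [0.5205, -0.0452, 0.1097]
tcp_rot: [[0.326, 0.945, -0.004], [0.945, -0.326, 0.001], [-0.001, -0.004, -1.0]]
wrist_force: [0.4, -0.2, 0.4]
finger_gap: 0.0602
finger_force: 0.0
```

Emit:
{"fn": "arm_command", "kwargs": {"commands": [[0, 0, 0, 0, 0, 0, 40], [0, 0, 0, 0, 0, 0, 25], [0, 0, 0, 0, 0, 0, 20], [0, 0, 0, 0, 0, 0, 15], [0, 0, 0, 0, 0, 0, 5], [0, 0, 0, 0, 0, 0, 0], [0, 0, 0, 0, 0, 0, 0], [0, 0, 0, 0, 0, 0, 0]], "newtons": 90}}

```text
clock: 11.68
eef_pos: [0.5229, -0.0453, 0.1132]
tcp_rot: [[0.329, 0.944, 0.002], [0.944, -0.329, -0.001], [0.0, 0.002, -1.0]]
wrist_force: [-2.0, 0.3, 7.2]
finger_gap: 0.0165
finger_force: 88.0
```

Emit:
{"fn": "arm_command", "kwargs": {"commands": [[0, 0, 0.02, 0, 0, 0, 0], [0, 0, 0.06, 0, 0, 0, 0], [0, 0, 0.12, 0, 0, 0, 0], [0, 0, 0.2, 0, 0, 0, 0], [0, 0, 0.28, 0, 0, 0, 0], [0, 0, 0.34, 0, 0, 0, 0], [0, 0, 0.38, 0, 0, 0, 0], [0, 0, 0.4, 0, 0, 0, 0]], "newtons": 110}}

```text
clock: 12.35
eef_pos: [0.5223, -0.0453, 0.2133]
tcp_rot: [[0.329, 0.944, 0.002], [0.944, -0.329, -0.0], [0.0, 0.002, -1.0]]
wrist_force: [-0.2, -0.2, -6.3]
finger_gap: 0.0158
finger_force: 107.8
```

Emit:
{"fn": "arm_command", "kwargs": {"commands": [[0, 0, 0.04, 0, 0, 0, 0], [0, 0, 0.1, 0, 0, 0, 0], [0, 0, 0.18, 0, 0, 0, 0], [0, 0, 0.26, 0, 0, 0, 0], [0, 0, 0.34, 0, 0, 0, 0], [0, 0, 0.4, 0, 0, 0, 0], [0, 0, 0.43, 0, 0, 0, 0], [0, 0, 0.44, 0, 0, 0, 0]]}}

```text
clock: 13.02
eef_pos: [0.5223, -0.0452, 0.3227]
tcp_rot: [[0.329, 0.944, 0.001], [0.944, -0.329, -0.0], [0.0, 0.001, -1.0]]
wrist_force: [1.1, -0.3, -6.2]
finger_gap: 0.0161
finger_force: 107.8
```

Emit:
{"fn": "arm_command", "kwargs": {"commands": [[-0.02, 0, 0, 0.013, -0.04, 0, 0], [-0.04, 0, 0, 0.026, -0.085, 0, 0], [-0.06, 0, 0, 0.039, -0.13, 0, 0], [-0.08, 0, 0, 0.053, -0.17, 0, 0], [-0.1, 0, 0, 0.066, -0.21, 0, 0], [-0.12, 0, 0, 0.079, -0.255, 0, 0], [-0.14, 0, 0, 0.09, -0.295, 0, 0], [-0.16, 0, 0, 0.104, -0.335, 0, 0]]}}

```text
clock: 13.68
eef_pos: [0.48, -0.045, 0.3198]
tcp_rot: [[0.308, 0.916, 0.257], [0.938, -0.338, 0.082], [0.162, 0.216, -0.963]]
wrist_force: [0.2, 0.4, -5.9]
finger_gap: 0.0159
finger_force: 107.9
```

Emit:
{"fn": "arm_command", "kwargs": {"commands": [[0, 0, 0, 0.013, -0.04, 0, 0], [0, 0, 0, 0.026, -0.085, 0, 0], [0, 0, 0, 0.039, -0.13, 0, 0], [0, 0, 0, 0.053, -0.17, 0, 0], [0, 0, 0, 0.066, -0.21, 0, 0], [0, 0, 0, 0.079, -0.255, 0, 0], [0, 0, 0, 0.09, -0.295, 0, 0], [0, 0, 0, 0.113, -0.365, 0, 0]]}}

```text
clock: 14.35
eef_pos: [0.4808, -0.0445, 0.32]
tcp_rot: [[0.237, 0.822, 0.518], [0.916, -0.367, 0.163], [0.323, 0.436, -0.84]]
wrist_force: [1.3, 1.8, -5.9]
finger_gap: 0.0157
finger_force: 108.2
```

Emit:
{"fn": "arm_command", "kwargs": {"commands": [[0, 0, 0, 0, 0, 0, 0], [0, 0, 0, 0, 0, 0, 0], [0, 0, 0, 0, 0, 0, 0], [0, 0, 0, 0, 0, 0, 0], [0, 0, 0, 0, 0, 0, 0], [0, 0, 0, 0, 0, 0, 0], [0, 0, 0, 0, 0, 0, 0], [0, 0, 0, 0, 0, 0, 0]]}}

```text
clock: 15.02
eef_pos: [0.4821, -0.0452, 0.3218]
tcp_rot: [[0.238, 0.821, 0.52], [0.916, -0.368, 0.161], [0.323, 0.438, -0.839]]
wrist_force: [-1.1, 1.5, -6.9]
finger_gap: 0.0159
finger_force: 108.4
```

```bash
python3 - <<'E'
from h import *
print(np.round(get_obs()['joint_pos'],1))
a=[cam(n)[0] for n in('wrist','top','scene')]
np.savez('t1.npz',*a)
B=cv2.resize(a[1][190:390,250:450],(400,400),interpolation=cv2.INTER_CUBIC);C=cv2.resize(a[2][110:310,200:400],(400,400),interpolation=cv2.INTER_CUBIC)
save('t1.png',np.hstack([B,C])); save('t1w.png',a[0])
E
```

```text
[ 27.9 -10.8 -12.2 129.5 -33.3  37.1  18.7]
```

View pics/t1w.png

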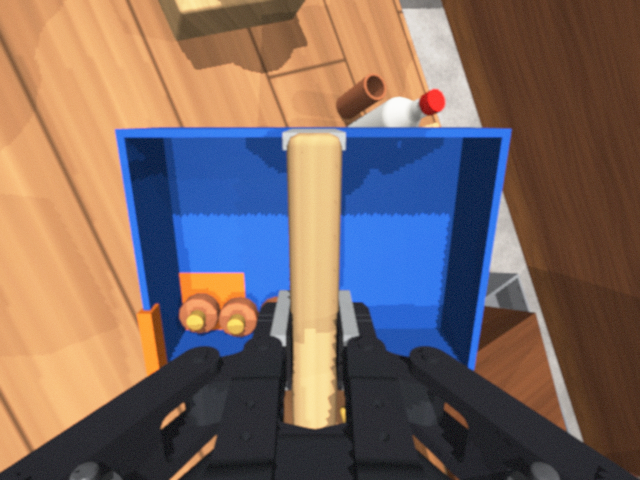

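View pics/t1.png

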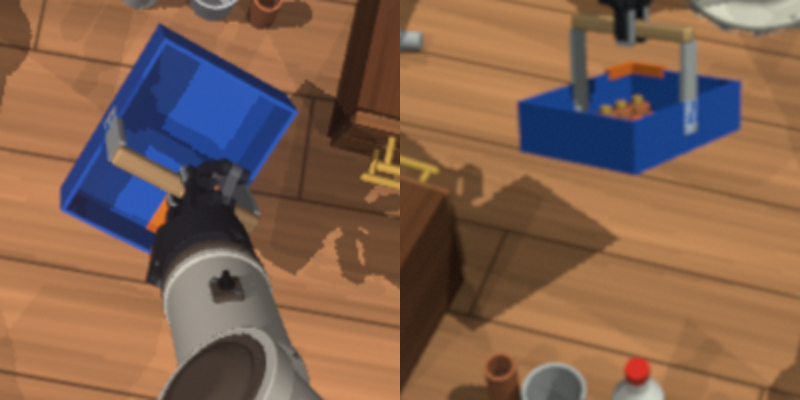

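The wrist view shows two caps side by side on the orange corner floor, at (199,313) and (239,317). The third is at about (275,302), half hidden by a finger. The tote hangs clear in the air. I'll measure the caps in the tote's frame.

```bash
cat >> h.py <<'E'
def tote():
    o=get_obs(); R=np.array(o['tcp_rot']); T=np.column_stack([R[:,1],R[:,0],-R[:,2]])  # tote axes
    org=np.array(o['eef_pos'])-.011*R[:,2]-.122*T[:,2]
    return o,T,org
def caps(show=None):
    o,T,org=tote()
    print('t',round(o['clock'],2),'tcp',np.round(o['eef_pos'],3),'tilt',np.degrees(np.arccos(T[2,2])).round(1),'down xy',np.round(-T[2,:2],2))
    ims=[]
    for n in('wrist','scene'):
        p,d,i=cam(n); q=(pts(d,i)-org)@T*1000
        ims.append(p)
        hsv=cv2.cvtColor(p,cv2.COLOR_RGB2HSV)
        ins=(abs(q[...,0])<95)&(abs(q[...,1])<71)&(d>0)
        f=ins&(abs(q[...,2]-4)<4)
        m=ins&(q[...,2]>9)&(q[...,2]<30)&(hsv[...,0]<30)&(hsv[...,1]>90)&(hsv[...,2]>50)
        k,l,s,c=cv2.connectedComponentsWithStats(m.astype(np.uint8))
        print(n,'floor z',np.median(q[f][:,2]).round(1))
        for j in range(1,k):
            if s[j,4]>12: 
                w=q[l==j]; print('  px',np.round(c[j]),s[j,4],'lo',np.round(np.percentile(w,3,axis=0),0),'hi',np.round(np.percentile(w,97,axis=0),0))
        st=m&(q[...,2]>20.5)
        k,l,s,c=cv2.connectedComponentsWithStats(st.astype(np.uint8))
        for j in range(1,k):
            if s[j,4]>4: print('  stub px',np.round(c[j]),s[j,4],np.round(np.median(q[l==j],0),0))
    return ims
E
python3 -c "
from h import *
caps()"
```

```text
t 15.17 tcp [ 0.482 -0.045  0.322] tilt 33.0 down xy [-0.44 -0.32]
wrist floor z 1.3
  px [218. 316.] 2193 lo [-91. -67.  10.] hi [-43. -42.  22.]
  stub px [195. 322.] 206 [-81. -54.  22.]
  stub px [236. 326.] 203 [-54. -57.  22.]
scene floor z 5.0
  px [313. 163.] 119 lo [-84. -61.  10.] hi [-21. -42.  22.]
  stub px [318. 158.] 5 [-78. -53.  22.]
```

The caps lie in a row along one wall, with the third about 68 mm from the corner. A short pitch the other way should roll it off the row, and then I'll tip back into the corner. I'll work out the turns.

```bash
python3 - <<'E'
from h import *
from scipy.spatial.transform import Rotation as Ro
o,T,org=tote()
for tx,ty in((-.45,.12),(-.45,.2)):
    g=T.T@np.array([0,0,-1.]); h=np.array([-tx,-ty,0]); t=np.array([tx,ty,-np.sqrt(1-tx*tx-ty*ty)])
    r=Ro.align_vectors([[0,0,-1.]],[T@t])[0].as_rotvec(degrees=True)
    print(tx,ty,r,r/45)
E
```

```text
-0.45 0.12 [-24.78039173   7.08074398   0.        ] [-0.55067537  0.15734987  0.        ]
-0.45 0.2 [-29.37625564   7.86506618   0.        ] [-0.65280568  0.17477925  0.        ]
```

Emit:
{"fn": "arm_command", "kwargs": {"commands": [[0.05, 0, 0, -0.1, 0.027, 0, 0], [0.1, 0, 0, -0.2, 0.053, 0, 0], [0.15, 0, 0, -0.3, 0.08, 0, 0], [0.2, 0, 0, -0.4, 0.107, 0, 0], [0.2, 0, 0, -0.5, 0.133, 0, 0], [0.2, 0, 0, -0.6, 0.16, 0, 0], [0.2, 0, 0, -0.6, 0.16, 0, 0], [0.2, 0, 0, -0.6, 0.16, 0, 0]]}}

```text
clock: 15.93
eef_pos: [0.532, -0.0435, 0.3211]
tcp_rot: [[0.247, 0.878, 0.41], [0.957, -0.154, -0.247], [-0.154, 0.453, -0.878]]
wrist_force: [-0.1, 0.0, -5.6]
finger_gap: 0.0166
finger_force: 108.3
```

```bash
python3 -c "
from h import *
caps()"
```

```text
t 15.93 tcp [ 0.532 -0.043  0.321] tilt 28.6 down xy [-0.45  0.15]
wrist floor z 1.4
  px [223. 307.] 2474 lo [-91. -61.  10.] hi [-28. -36.  22.]
  stub px [194. 317.] 185 [-81. -51.  21.]
  stub px [235. 315.] 192 [-53. -49.  21.]
scene floor z 1.5
  px [286. 167.] 193 lo [-83. -60.   9.] hi [-14. -36.  22.]
  stub px [292. 159.] 5 [-76. -49.  22.]
  stub px [287. 163.] 7 [-53. -48.  21.]
```

Emit:
{"fn": "arm_command", "kwargs": {"commands": [[0, 0, 0, -0.06, 0.01, 0, 0], [0, 0, 0, -0.12, 0.02, 0, 0], [0, 0, 0, -0.12, 0.02, 0, 0], [0, 0, 0, -0.12, 0.02, 0, 0], [0, 0, 0, -0.12, 0.02, 0, 0], [0, 0, 0, -0.12, 0.02, 0, 0], [0, 0, 0, -0.12, 0.02, 0, 0], [0, 0, 0, -0.12, 0.02, 0, 0]]}}

```text
clock: 16.7
eef_pos: [0.5319, -0.0457, 0.3219]
tcp_rot: [[0.246, 0.884, 0.396], [0.936, -0.112, -0.333], [-0.25, 0.453, -0.856]]
wrist_force: [0.2, -0.7, -6.5]
finger_gap: 0.0157
finger_force: 108.5
```

```bash
python3 - <<'E'
from h import *
from scipy.spatial.transform import Rotation as Ro
caps()
o,T,org=tote()
for tx,ty in((-.47,-.35),(-.40,-.40)):
    t=np.array([tx,ty,-np.sqrt(1-tx*tx-ty*ty)]); print(tx,ty,Ro.align_vectors([[0,0,-1.]],[T@t])[0].as_rotvec(degrees=True)/45)
E
```

```text
t 16.7 tcp [ 0.532 -0.046  0.322] tilt 31.2 down xy [-0.45  0.25]
wrist floor z 1.4
  px [184. 177.] 2947 lo [-93.  20.  12.] hi [-69.  67.  23.]
  px [196. 282.] 1202 lo [-92. -40.  10.] hi [-69. -16.  22.]
  stub px [177. 157.] 309 [-81.  57.  22.]
  stub px [182. 203.] 271 [-81.  29.  22.]
  stub px [191. 288.] 215 [-81. -29.  22.]
scene floor z 1.7
  px [294. 164.] 68 lo [-87. -38.   9.] hi [-67. -16.  22.]
  px [317. 178.] 97 lo [-89.  20.   9.] hi [-67.  53.  21.]
  stub px [295. 161.] 5 [-76. -26.  22.]
  stub px [317. 174.] 7 [-79.  29.  21.]
-0.47 -0.35 [ 0.73954592 -0.24501136  0.        ]
-0.4 -0.4 [ 0.8297513  -0.17202028  0.        ]
```

```bash
python3 - <<'E'
from h import *
from scipy.spatial.transform import Rotation as Ro
o,T,org=tote()
Rs=lambda tx,ty,T:Ro.align_vectors([[0,0,-1.]],[T@np.array([tx,ty,-np.sqrt(1-tx*tx-ty*ty)])])[0]
for tx,ty in((.06,-.42),(0.03,-.4)):
    r=Rs(tx,ty,T); T2=r.as_matrix()@T; print(tx,ty,r.as_rotvec(degrees=True)/45)
    print('  then',Rs(-.45,-.34,T2).as_rotvec(degrees=True)/45)
E
```

```text
0.06 -0.42 [1.01751432 0.44782252 0.        ]
  then [-0.23747289 -0.62959991  0.        ]
0.03 -0.4 [0.97977789 0.4178846  0.        ]
  then [-0.20378898 -0.5993402   0.        ]
```

Emit:
{"fn": "arm_command", "kwargs": {"commands": [[0, 0, 0, 0.125, 0.055, 0, 0], [0, 0, 0, 0.25, 0.11, 0, 0], [0, 0, 0, 0.375, 0.165, 0, 0], [0, 0, 0, 0.5, 0.22, 0, 0], [0, 0, 0, 0.625, 0.275, 0, 0], [0, 0, 0, 0.75, 0.33, 0, 0], [0, 0, 0, 0.875, 0.385, 0, 0], [0, 0, 0, 1, 0.44, 0, 0]]}}

```text
clock: 17.47
eef_pos: [0.5329, -0.0471, 0.3227]
tcp_rot: [[0.274, 0.959, 0.072], [0.87, -0.279, 0.407], [0.411, -0.049, -0.91]]
wrist_force: [-0.1, 1.2, -6.3]
finger_gap: 0.0158
finger_force: 108.5
```

```bash
python3 -c "
from h import *
caps()"
```

```text
t 17.47 tcp [ 0.533 -0.047  0.323] tilt 24.4 down xy [ 0.05 -0.41]
wrist floor z 1.6
  px [188. 192.] 2844 lo [-91.   9.  11.] hi [-68.  58.  22.]
  px [198. 289.] 1193 lo [-91. -46.  10.] hi [-67. -22.  22.]
  stub px [181. 174.] 228 [-80.  47.  21.]
  stub px [186. 220.] 230 [-80.  18.  21.]
  stub px [194. 296.] 214 [-80. -35.  22.]
scene floor z 1.5
  px [328. 156.] 24 lo [-78. -51.  10.] hi [-67. -36.  16.]
  px [348. 155.] 47 lo [-87.   3.  11.] hi [-66.  20.  23.]
  stub px [348. 153.] 7 [-77.  14.  22.]
```

Just starting to slide; hold and watch.

Emit:
{"fn": "arm_command", "kwargs": {"commands": [[0, 0, 0, 0, 0.02, 0, 0], [0, 0, 0, 0, 0.04, 0, 0], [0, 0, 0, 0, 0.04, 0, 0], [0, 0, 0, 0, 0.04, 0, 0], [0, 0, 0, 0, 0.04, 0, 0], [0, 0, 0, 0, 0.04, 0, 0], [0, 0, 0, 0, 0.04, 0, 0], [0, 0, 0, 0, 0.04, 0, 0]]}}

```text
clock: 18.23
eef_pos: [0.5319, -0.0452, 0.322]
tcp_rot: [[0.287, 0.957, 0.042], [0.87, -0.279, 0.406], [0.4, -0.08, -0.913]]
wrist_force: [-0.2, -0.0, -6.3]
finger_gap: 0.0157
finger_force: 108.6
```

```bash
python3 -c "
from h import *
caps()"
```

```text
t 18.23 tcp [ 0.532 -0.045  0.322] tilt 24.1 down xy [ 0.08 -0.4 ]
wrist floor z 1.7
  px [219. 283.] 3505 lo [-82. -65.  11.] hi [-49.   6.  22.]
  stub px [218. 254.] 223 [-61.  -5.  22.]
  stub px [222. 293.] 214 [-61. -33.  22.]
  stub px [207. 326.] 207 [-73. -58.  22.]
scene floor z 1.9
  px [328. 156.] 153 lo [-83. -65.  10.] hi [-48. -15.  23.]
  stub px [323. 151.] 10 [-71. -56.  23.]
  stub px [329. 155.] 9 [-60. -34.  22.]
```

Emit:
{"fn": "arm_command", "kwargs": {"commands": [[0, 0, 0, 0, 0, 0, 0], [0, 0, 0, 0, 0, 0, 0], [0, 0, 0, 0, 0, 0, 0], [0, 0, 0, 0, -0.06, 0, 0], [0, 0, 0, 0, -0.1, 0, 0], [0, 0, 0, -0.03, -0.16, 0, 0], [0, 0, 0, -0.05, -0.22, 0, 0], [0, 0, 0, -0.07, -0.28, 0, 0]]}}

```text
clock: 19.0
eef_pos: [0.5318, -0.045, 0.3218]
tcp_rot: [[0.197, 0.95, 0.244], [0.892, -0.277, 0.356], [0.406, 0.147, -0.902]]
wrist_force: [0.4, 0.1, -5.2]
finger_gap: 0.016
finger_force: 108.6
```

```bash
python3 - <<'E'
from h import *
from scipy.spatial.transform import Rotation as Ro
caps()
o,T,org=tote()
t=np.array([-.43,-.33,0]);t[2]=-np.sqrt(1-t@t); print(Ro.align_vectors([[0,0,-1.]],[T@t])[0].as_rotvec(degrees=True)/45)
E
```

```text
t 19.0 tcp [ 0.532 -0.045  0.322] tilt 25.6 down xy [-0.15 -0.41]
wrist floor z 1.4
  px [219. 283.] 3499 lo [-83. -65.  11.] hi [-49.   5.  22.]
  stub px [218. 255.] 219 [-61.  -6.  22.]
  stub px [223. 294.] 210 [-61. -33.  22.]
  stub px [206. 326.] 204 [-74. -58.  22.]
scene floor z 1.7
  px [327. 168.] 203 lo [-79. -62.  10.] hi [-48.   5.  22.]
  stub px [319. 162.] 8 [-74. -56.  21.]
  stub px [322. 166.] 5 [-57. -36.  22.]
  stub px [334. 166.] 11 [-60.  -6.  21.]
[-0.15997394 -0.35015768  0.        ]
```

Emit:
{"fn": "arm_command", "kwargs": {"commands": [[0, 0, 0, 0.03, 0.1, 0, 0], [0, 0, 0, 0.05, 0.2, 0, 0], [0, 0, 0, 0.07, 0.28, 0, 0], [0, 0, 0, 0.08, 0.33, 0, 0], [0, 0, 0, 0.09, 0.37, 0, 0], [0, 0, 0, 0.1, 0.4, 0, 0], [0, 0, 0, 0.1, 0.4, 0, 0], [0, 0, 0, 0.1, 0.4, 0, 0]]}}

```text
clock: 19.77
eef_pos: [0.5324, -0.0454, 0.3214]
tcp_rot: [[0.325, 0.945, -0.043], [0.86, -0.276, 0.428], [0.393, -0.177, -0.903]]
wrist_force: [-0.3, -0.1, -6.1]
finger_gap: 0.016
finger_force: 108.6
```

```bash
python3 -c "
from h import *
caps()"
```

```text
t 19.77 tcp [ 0.532 -0.045  0.321] tilt 25.5 down xy [ 0.18 -0.39]
wrist floor z 1.7
  px [221. 307.] 3240 lo [-88. -68.  11.] hi [-42. -23.  22.]
  stub px [217. 295.] 219 [-65. -34.  22.]
  stub px [198. 326.] 205 [-79. -57.  22.]
  stub px [240. 326.] 202 [-50. -58.  22.]
scene floor z 2.1
  px [324. 155.] 115 lo [-67. -64.  10.] hi [-38. -30.  22.]
  stub px [321. 153.] 13 [-50. -56.  22.]
```

Emit:
{"fn": "arm_command", "kwargs": {"commands": [[0, 0, 0, -0.025, -0.1, 0, 0], [0, 0, 0, -0.05, -0.2, 0, 0], [0, 0, 0, -0.075, -0.3, 0, 0], [0, 0, 0, -0.1, -0.4, 0, 0], [0, 0, 0, -0.14, -0.5, 0, 0], [0, 0, 0, -0.18, -0.6, 0, 0], [0, 0, 0, -0.22, -0.68, 0, 0], [0, 0, 0, -0.26, -0.75, 0, 0]]}}

```text
clock: 20.53
eef_pos: [0.5303, -0.0448, 0.3214]
tcp_rot: [[0.104, 0.867, 0.488], [0.938, -0.248, 0.242], [0.331, 0.433, -0.839]]
wrist_force: [0.3, 1.3, -6.3]
finger_gap: 0.0159
finger_force: 108.7
```

Emit:
{"fn": "arm_command", "kwargs": {"commands": [[0, 0, 0.02, 0, 0, 0, 0], [0, 0, 0.04, 0, 0, 0, 0], [0, 0, 0.06, 0, 0, 0, 0], [0, 0, 0.08, 0, 0, 0, 0], [0, 0, 0.08, 0, 0, 0, 0], [0, 0, 0.08, 0, 0, 0, 0], [0, 0, 0.08, 0, 0, 0, 0], [0, 0, 0.08, 0, 0, 0, 0]]}}

```text
clock: 21.2
eef_pos: [0.5319, -0.0452, 0.3414]
tcp_rot: [[0.104, 0.868, 0.486], [0.937, -0.25, 0.245], [0.334, 0.43, -0.839]]
wrist_force: [0.3, -0.3, -6.7]
finger_gap: 0.0161
finger_force: 108.7
```

```bash
python3 -c "
from h import *
a=caps(); save('fw.png',np.hstack([a[0][100:400,60:460],cv2.resize(a[1][60:285,230:530],(400,300))]))
o=get_obs(); print(o['qvel'].max(),np.round(o['joint_pos'],1))"
```

```text
t 21.2 tcp [ 0.532 -0.045  0.341] tilt 33.0 down xy [-0.43 -0.33]
wrist floor z 1.2
  px [211. 305.] 3382 lo [-92. -67.  10.] hi [-43. -19.  22.]
  stub px [191. 289.] 226 [-81. -30.  22.]
  stub px [195. 326.] 205 [-81. -58.  22.]
  stub px [236. 326.] 202 [-53. -58.  22.]
scene floor z 4.0
  px [312. 173.] 174 lo [-86. -64.   9.] hi [-40. -20.  22.]
  stub px [320. 168.] 7 [-80. -29.  21.]
  stub px [303. 171.] 7 [-49. -57.  22.]
-0.026621992044706944 [ 53.7  -3.6 -35.8 120.2 -36.6  43.8  29.1]
```

View pics/fw.png

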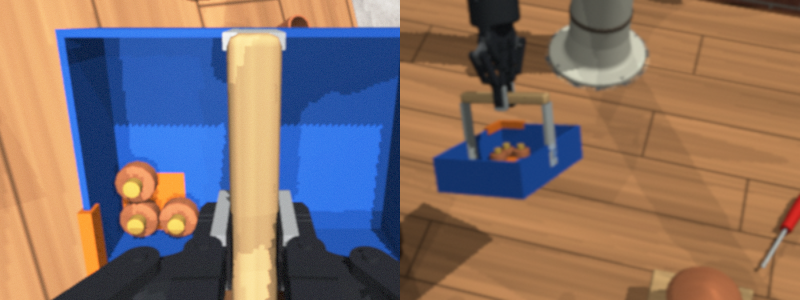

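The picture shows all three caps bunched in the orange corner at (137,183), (138,217) and (178,215). The tote is held steady, 33° tilted and well clear of everything, so I'm handing in.

```bash
python3 -c "
from cell import order
print(order.sign_off())"
```

```text
the job is handed in; nothing more can be done
None
```

I pushed the drawer home against its stop, gathered all three caps in the tote's orange corner, and handed the job in at about 21 s with the tote held in the air, tilted 33°.

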